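Sweep the orange caps into the counting tray's trough and close its cover

TASK

Three orange and two white screw caps lie mixed on the deck of the blue counting tray. With the fingertips, sweep the three orange caps across the deck and over its open edge into the trough, leaving both white caps lying on the deck, then push the trough's cover over and press it fully shut. Only push: do not pinch or lift any cap, and leave the other things on the bench where they stand.

Things in the scene. Friction and masses are not known exactly. Their poses are not given: they have to be found in the camera images.
- counting_tray: Blue counting tray, 208 x 250 mm, fixed to the bench; origin at its underside. In its own frame (world axes at zero yaw) the flat deck spans x -100 to 100, y -65 to 125 mm, top 30 mm above the bench. Rims 4 mm thick, 38 mm high, stand along its sides x = -102, x = 102 and y = 127 mm. The side y = -65 mm (robot's right) is open, without a rim: the trough lies beyond it.
- trough_floor (a point): Centre of the trough's floor, at tray x 0, y -91 mm, 6 mm above the bench. Inside, the trough spans tray x -100 to 100 and y -117 to -65 mm; its outer wall is y -121 to -117 mm and 34 mm high.
- trough_cover (a joint): Hinge of the trough's pale blue cover, rad: 0 shut flat over the trough, 1.6 upright, at most 2.0, leaning away from the deck. Starts open (1.7 to 2.0). Axis along the tray's x at tray y -121 mm, 36 mm above the bench. Slightly stiff (about 0.02 N m): it stays where it is left; under 2 N at the free edge moves it.
- cover_edge (a point): Middle of the cover's free edge, on the face that looks up when shut and outward when open, 58 mm from the hinge axis. The cover is a plate 206 x 61 mm, 3 mm thick; shut, it spans tray y -121 to -60 mm and its top is 39 mm above the bench.
- orange_cap_1: Orange screw cap, 25 mm diameter, 12 mm high, about 12 g, lying mouth down on the deck; origin at its centre. The five caps start in no particular order, at least 30 mm apart across the tray (its x), tray y -20 to 60 mm.
- orange_cap_2: Orange screw cap, 25 mm diameter, 12 mm high, about 12 g, lying mouth down on the deck; origin at its centre. The five caps start in no particular order, at least 30 mm apart across the tray (its x), tray y -20 to 60 mm.
- orange_cap_3: Orange screw cap, 25 mm diameter, 12 mm high, about 12 g, lying mouth down on the deck; origin at its centre. The five caps start in no particular order, at least 30 mm apart across the tray (its x), tray y -20 to 60 mm.
- white_cap_1: White screw cap, same size as the orange ones; stays on the deck. Origin at its centre.
- white_cap_2: White screw cap, same size as the orange ones; stays on the deck. Origin at its centre.
- bottle_small: Small white screw-cap bottle, 25 mm diameter, 58 mm high, loose bystander; origin under its centre.
- amber_bottle: Amber bottle with red cap, 60 mm diameter, 125 mm high, loose bystander; origin under its centre.
- timer: White bench timer, 60 x 58 x 16 mm, loose bystander; origin under its centre.
- tape_roll: Roll of tape lying flat, 61 mm diameter, 19 mm high, loose bystander; origin under its centre.
- bench_marker: White marker with blue cap, 132 mm long, 17 mm thick, lying along its own y, loose bystander; origin under its centre.

How it is judged:
On the way, in this order (a step that is already met when the one before it is completed fails the run):
1. all three orange caps lie in the trough, the cover still open (x of orange_cap_1 in the frame of counting_tray between -0.1 and 0.1 m and y of orange_cap_1 in the frame of counting_tray between -0.117 and -0.066 m and z of orange_cap_1 in the frame of counting_tray between 0.004 and 0.028 m and x of orange_cap_2 in the frame of counting_tray between -0.1 and 0.1 m and y of orange_cap_2 in the frame of counting_tray between -0.117 and -0.066 m and z of orange_cap_2 in the frame of counting_tray between 0.004 and 0.028 m and x of orange_cap_3 in the frame of counting_tray between -0.1 and 0.1 m and y of orange_cap_3 in the frame of counting_tray between -0.117 and -0.066 m and z of orange_cap_3 in the frame of counting_tray between 0.004 and 0.028 m and value of joint trough_cover above 0.5 rad), for 0.2 s.
2. the trough's cover is shut (value of joint trough_cover below 0.07 rad), for 0.2 s.
At the end, for the whole second after the job is handed in: All three orange caps lie in the trough, at rest below the level of the deck; both white caps lie on the deck inside its rims, at rest; the cover is shut to within 0.07 rad (4 mm at its free edge) (x of orange_cap_1 in the frame of counting_tray between -0.1 and 0.1 m and y of orange_cap_1 in the frame of counting_tray between -0.117 and -0.066 m and z of orange_cap_1 in the frame of counting_tray between 0.004 and 0.028 m and x of orange_cap_2 in the frame of counting_tray between -0.1 and 0.1 m and y of orange_cap_2 in the frame of counting_tray between -0.117 and -0.066 m and z of orange_cap_2 in the frame of counting_tray between 0.004 and 0.028 m and x of orange_cap_3 in the frame of counting_tray between -0.1 and 0.1 m and y of orange_cap_3 in the frame of counting_tray between -0.117 and -0.066 m and z of orange_cap_3 in the frame of counting_tray between 0.004 and 0.028 m and x of white_cap_1 in the frame of counting_tray between -0.1 and 0.1 m and y of white_cap_1 in the frame of counting_tray between -0.063 and 0.125 m and z of white_cap_1 in the frame of counting_tray between 0.028 and 0.046 m and x of white_cap_2 in the frame of counting_tray between -0.1 and 0.1 m and y of white_cap_2 in the frame of counting_tray between -0.063 and 0.125 m and z of white_cap_2 in the frame of counting_tray between 0.028 and 0.046 m and value of joint trough_cover below 0.07 rad and linear speed of each of orange_cap_1, orange_cap_2, orange_cap_3, white_cap_1, white_cap_2 below 0.02 m/s); the robot touches nothing.
It fails at once if a cap is lifted (its centre more than 20 mm above the deck; lying there it is at 6 mm) (z of any of orange_cap_1, orange_cap_2, orange_cap_3, white_cap_1, white_cap_2 in the frame of counting_tray above 0.05 m).
It fails at once if a cap is pinched or pressed hard by the fingers (over 15 N; sweeping takes under 1 N) (contact force between the fingers and orange_cap_1 above 15 N or contact force between the fingers and orange_cap_2 above 15 N or contact force between the fingers and orange_cap_3 above 15 N or contact force between the fingers and white_cap_1 above 15 N or contact force between the fingers and white_cap_2 above 15 N).
It fails at once if a white cap is swept into the trough or off the deck (y of any of white_cap_1, white_cap_2 in the frame of counting_tray below -0.068 m or z of any of white_cap_1, white_cap_2 in the frame of counting_tray below 0.026 m).
It fails at once if another thing on the bench is pushed away from its place (3 cm, the marker 4 cm) (distance of any of bottle_small, amber_bottle, timer, tape_roll from where it was at the start of the episode above 0.03 m or distance of bench_marker from where it was at the start of the episode above 0.04 m).
It also fails if it takes over 58 s, if anything falls off the work surface, if the arm or the gripper's body presses on something with over 40 N, if the wrist force passes 120 N, or if a joint passes its speed limit or range.

ROBOT

A 6-joint arm with a two-finger parallel gripper is mounted at the origin on a cart in front of the work surface, level with it; the furniture and walls round the work are solid. World frame = base frame: x ahead of the robot, y to its left, z up, the work surface at z = 0. Lengths are in m, angles in rad, forces in N, time in s.
With the tool pointing down it reaches from about 0.425 to 0.95 m from the base axis. Payload 14.7 kg.
Tool frame: the origin (TCP) lies between the finger pads; the fingertips stand 25 mm ahead of it and the grasp point (between the pads) lies 6 mm ahead of it; z points along the fingers, y is the line along which they close (so a half turn about z gives the same grasp; the last joint's range is limited). The gripper opens to 85 mm and grips with 20 to 120 N. Pads are 22 mm wide; open, the fingers measure 114 mm over their backs; the gripper's body (76 mm by 85 mm) begins 54 mm behind the grasp point. The pads swing forward as they close: fully open they stand 13 mm farther back than shut.
Start: joints at [1.167, 0.48, 1.596, -0, 1.065, -0.047], TCP at [0.227, 0.609, 0.256] pointing down, gripper open.
Joint ranges: [-2.75, 2.75], [-0.82, 2.05], [0.23, 2.67], [-1.56, 4.7], [0.09, 2.69], [-2.92, 2.92]. Speed limits (rad/s): [1.89, 1.89, 2.39, 3.01, 3.01, 3.01].

INTERFACE

Orientations are given as a unit quaternion [w, x, y, z].
In Python, from workcell import env, imaging gives the robot as it stands.
- The arm moves only by the shell command python3 -m pendant 'ROWS'. ROWS is a JSON object of lists of equal length, an entry for each row: "delta_pos": the shift along the tool's x, y, z in units of 200 mm (1.0 is 200 mm), a list of three; "twist": the turn, a rotation vector about the tool's x, y, z in units of 2 pi rad (1.0 is 2 pi rad), a list of three; "gripper": the opening in per cent of the stroke, from 0 (shut) to 100 (fully open). In form: {"delta_pos": [[tx, ty, tz], ...], "twist": [[wx, wy, wz], ...], "gripper": [gripper, ...]}. A call has exactly 10 rows; each row shifts and turns the commanded pose from where the row before left it, along the tool's axes as they then stand; what a row does not reach is not made up. A row lasts 1/10 s, in which the tool goes at most 50 mm and 8.59 degrees, less where a joint would pass 70% of its speed; a pose out of reach is approached as far as the arm can. A call with a number of a shift or a turn outside -1 to 1 is refused whole. A call with a gripper value outside its range is refused whole. The fingers move at their own pace and stop on an object; the grip force is fixed at half the most. Time passes only in rows, so rows that do not move let the fingers close, or fill a call up. It gives the time, the measured TCP pose, the force, the opening and the grip force at its end, in the units of the state.
- env.get_state(): the state, without advancing time (a new reading comes with each control period).
- imaging.capture(name): name is "scene" or "top" or "wrist"; returns a dict with "color" (384x512x3 uint8, red, green, blue), "fovy" (degrees; the focal length in pixels is half the picture's height over the tangent of half this angle, whatever the lens; pixels are square), "cx", "cy" (the principal point, pixels), "R" (3x3) and "t" (3): a world point X has camera coordinates R X + t. Camera axes: x right, y down, z forward; pixel columns grow to the right and rows downward; lengths in m; the calibration is good to about 2 mm. A picture is of the moment at which its call begins. There is no depth.
- env.sign_off(): hands the job in; it is judged then, once.
The state is a dict: "t": time; "qpos": joint angles; "qd": joint speeds; "tau": joint torques, N m; "position": TCP position; "tcp_rot": TCP orientation; "force": force on the tool from outside, world axes, zero at the start; "ft_torque": the same for the moment, N m; "finger_gap": opening from 0.0 (shut) to 1.0 (fully open); "grasp_force": force on a finger pad.
Only numpy, scipy, OpenCV 4.12 (cv2) and the standard library are available. Lean on these libraries where they do the work, as an engineer would, in place of code of your own. Each camera call takes 0.05 s, during which the arm holds its last target. There are 200 camera calls.

## Working session

There is one attempt and no reset: what is moved stays moved. The work goes in short steps, Python scripts to look and compute and a shell command to move; the robot and the scene stay as the last step left them, time stands still between calls to the robot, and variables do not carry over. Pictures are saved under pics/ and viewed, at most 10 in all, crops included, and the job is handed in when it is done.

```bash
mkdir -p pics; ls; python3 - <<'E'
from workcell import env, imaging
import cv2,numpy as np
print(env.get_state())
for n in("top","scene"):
    c=imaging.capture(n); print(n,c["fovy"],c["cx"],c["cy"],c["R"],c["t"])
    cv2.imwrite(f"pics/{n}0.png",cv2.resize(c["color"][:,:,::-1],(768,576),interpolation=cv2.INTER_CUBIC))
E
```

```text
pics
{'t': 0.0, 'qpos': array([ 1.16737913e+00,  4.80800517e-01,  1.59687461e+00, -3.83062296e-05,
        1.06508448e+00, -4.65705612e-02]), 'qd': array([-3.18924348e-04,  1.15025408e-03,  1.81092283e-03, -4.13530242e-06,
       -1.59771348e-03,  1.32496161e-03]), 'tau': array([-1.38262156e-03, -9.50627518e+01, -4.30186594e+01, -8.82824634e-05,
        1.22452682e-02, -5.62682786e-06]), 'position': array([0.22688387, 0.60871457, 0.25569242]), 'tcp_rot': array([-1.13845663e-04,  1.77468970e-01,  9.84126224e-01, -5.72506998e-04]), 'force': array([ 0.37776913,  0.36315812, -0.10509745]), 'ft_torque': array([-0.01404445, -0.00220383, -0.02437488]), 'grasp_force': 0.0, 'finger_gap': 1.0034006043526604}
top 48.031887776355006 255.16986377699996 194.1740487755434 [[ 0.01547449 -0.99984477 -0.00842474]
 [-0.9935837  -0.0144324  -0.1121746 ]
 [ 0.11203559  0.01010653 -0.9936528 ]] [-0.05585098  0.51489735  1.21726835]
scene 47.14489304251872 259.4620264979747 185.47986877673443 [[ 0.52950674 -0.8480754  -0.01976696]
 [-0.57536637 -0.34191958 -0.742997  ]
 [ 0.62335876  0.40479516 -0.66900279]] [-0.31064817  0.33257149  0.92628403]
```

View pics/top0.png

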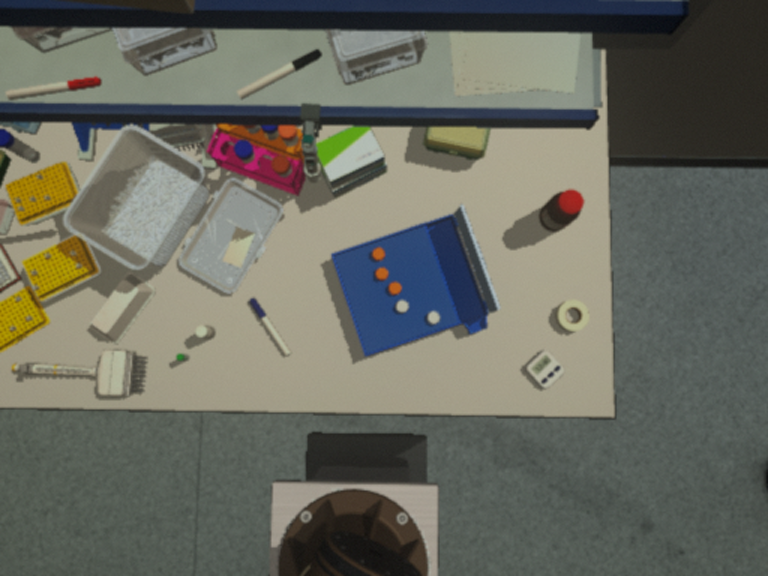

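View pics/scene0.png

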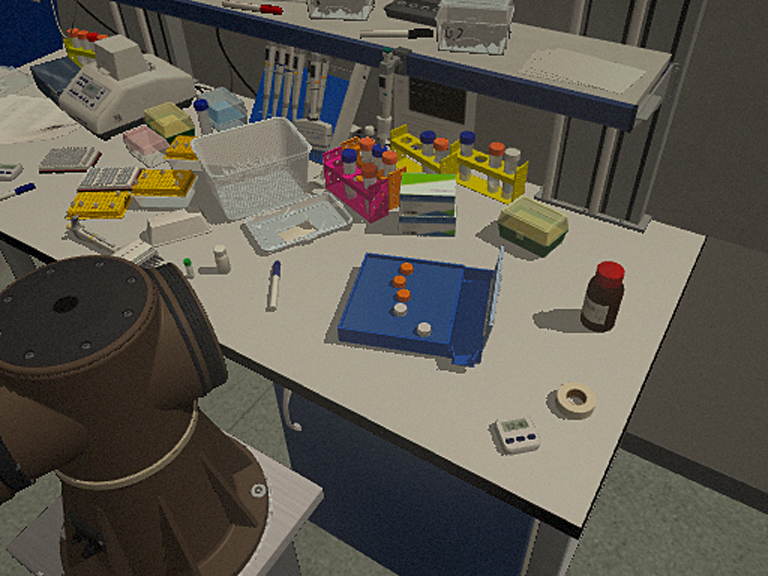

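The top view shows the tray yawed by about 17°, with the oranges at (378,254), (382,274), (395,288) and the whites at (402,306), (433,317). The cover is open on the right side, at about (478,258). I'll enlarge this for precise reading.

```bash
python3 - <<'E'
from workcell import imaging
import cv2,numpy as np
c=imaging.capture("top"); im=c["color"][:,:,::-1]
# crop x 215..345, y130..245 at 6x -> 780x... 
cr=im[135:240,215:340]
big=cv2.resize(cr,None,fx=5.6,fy=5.6,interpolation=cv2.INTER_CUBIC)
big=cv2.convertScaleAbs(big,alpha=1.5)
for i in range(215,340,10): cv2.putText(big,str(i),(int((i+.5-215)*5.6)-8,8),0,.3,(0,255,255),1); cv2.line(big,(int((i+.5-215)*5.6),10),(int((i+.5-215)*5.6),16),(0,255,255),1)
for i in range(140,240,10): cv2.putText(big,str(i),(0,int((i+.5-135)*5.6)+3),0,.3,(0,255,255),1); cv2.line(big,(20,int((i+.5-135)*5.6)),(27,int((i+.5-135)*5.6)),(0,255,255),1)
cv2.imwrite("pics/crop1.png",big)
hsv=cv2.cvtColor(im,cv2.COLOR_BGR2HSV)
def blobs(m):
    n,l,s,ce=cv2.connectedComponentsWithStats(m.astype(np.uint8)); return [(s[i,4],ce[i].round(2)) for i in range(1,n) if 25<s[i,4]<150]
roi=np.zeros(im.shape[:2],bool); roi[150:235,225:305]=1
print(blobs((hsv[...,0]<20)&(hsv[...,1]>130)&(hsv[...,2]>110)&roi))
print(blobs((hsv[...,1]<60)&(hsv[...,2]>140)&roi))
E
```

```text
[(np.int32(51), array([251.76, 168.76])), (np.int32(48), array([254.08, 181.98])), (np.int32(51), array([262.69, 191.73]))]
[(np.int32(43), array([267.93, 203.72])), (np.int32(42), array([288.71, 211.  ])), (np.int32(102), array([227.2 , 226.03]))]
```

View pics/crop1.png

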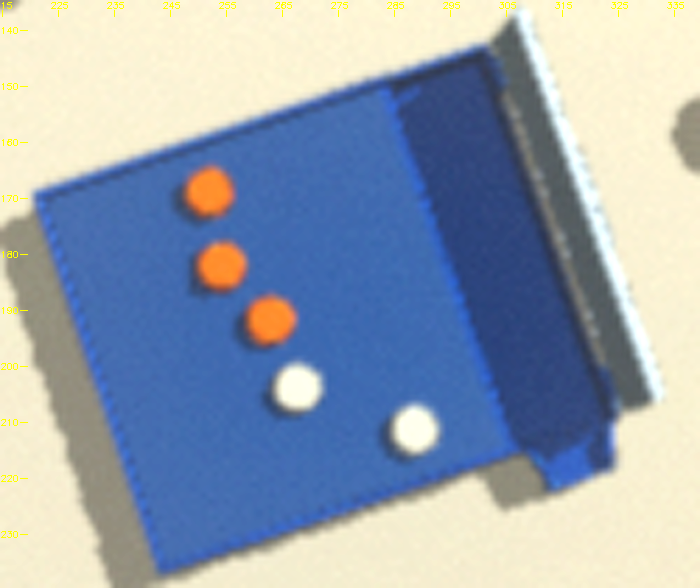

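The crop shows three orange caps on the far side, whites at crop (297,388) and (415,430), and the rim corners (35,192) and (160,574). The deck's open edge runs from (388,92) to (512,445).

```bash
cat > h.py <<'E'
import numpy as np
from workcell import env, imaging
from scipy.optimize import least_squares
def cal(c): return 192/np.tan(np.radians(c["fovy"])/2),c
def proj(c,X):
    f=192/np.tan(np.radians(c["fovy"])/2); p=np.asarray(X)@c["R"].T+c["t"]
    return np.c_[f*p[:,0]/p[:,2]+c["cx"],f*p[:,1]/p[:,2]+c["cy"]]
def back(c,uv,z):
    f=192/np.tan(np.radians(c["fovy"])/2); uv=np.atleast_2d(uv)
    d=np.c_[(uv[:,0]-c["cx"])/f,(uv[:,1]-c["cy"])/f,np.ones(len(uv))]@c["R"]
    o=-c["R"].T@c["t"]; return o+d*((z-o[2])/d[:,2])[:,None]
def w(p,P):
    s,k=np.sin(p[2]),np.cos(p[2]); P=np.asarray(P,float)
    return np.c_[p[0]+k*P[:,0]-s*P[:,1],p[1]+s*P[:,0]+k*P[:,1],P[:,2]]
def tray(p,W):
    s,k=np.sin(p[2]),np.cos(p[2]); d=np.asarray(W)[:,:2]-p[:2]
    return np.c_[k*d[:,0]+s*d[:,1],-s*d[:,0]+k*d[:,1]]
E
python3 - <<'E'
from h import *
c=imaging.capture("top")
cr=np.array([[35,192],[160,574],[388,92],[513,446]]); uv=cr/5.6+[214.6,134.6]
P=[[.104,.129,.038],[-.104,.129,.038],[.1,-.065,.03],[-.1,-.065,.03]]
r=least_squares(lambda p:(proj(c,w(p,P))-uv).ravel(),[.5,0,.3]); p=r.x
print(p,(r.fun.reshape(-1,2)).round(2))
np.save("tray.npy",p)
o=back(c,[[251.76,168.76],[254.08,181.98],[262.69,191.73],[267.93,203.72],[288.71,211]],.041)
print(o.round(4)); print(tray(p,o).round(4))
print("cover edge",(np.array([[520,10],[657,398]])/5.6+[214.6,134.6]))
for a in(1.7,1.85,2.0):
  y=-.121+.058*np.cos(a);z=.036+.058*np.sin(a)
  print(a,proj(c,w(p,[[.103,y,z],[-.103,y,z]])))
E
```

```text
[ 0.53100336 -0.10258194  0.33611198] [[-0.47  0.03]
 [-0.34  0.44]
 [ 0.33 -1.11]
 [ 0.49  0.58]]
[[ 0.5879 -0.0373  0.041 ]
 [ 0.5495 -0.0446  0.041 ]
 [ 0.5217 -0.0697  0.041 ]
 [ 0.4874 -0.0851  0.041 ]
 [ 0.4675 -0.1445  0.041 ]]
[[ 0.0752  0.0429]
 [ 0.0366  0.0487]
 [ 0.002   0.0342]
 [-0.0354  0.0309]
 [-0.0738 -0.0186]]
cover edge [[307.45714286 136.38571429]
 [331.92142857 205.67142857]]
1.7 [[306.84267702 136.90291511]
 [331.63888254 207.02498699]]
1.85 [[309.66411473 136.1083977 ]
 [334.4723819  206.09706343]]
2.0 [[312.29914989 135.4676219 ]
 [337.08993204 205.25320407]]
```

```bash
cat >> h.py <<'E'
from scipy.spatial.transform import Rotation as Ro
T=np.load("tray.npy")
def go(x,y,z):
    "distance to tray-frame x,y (tcp), world z, in tool axes, units of 200mm; twist about z to tool x=-tray y"
    s=env.get_state(); q=s["tcp_rot"]; R=Ro.from_quat([q[1],q[2],q[3],q[0]]).as_matrix()
    d=w(T,[[x,y,z]])[0]-s["position"]
    Y=np.array([-np.sin(T[2]),np.cos(T[2]),0]); X=np.array([np.cos(T[2]),np.sin(T[2]),0])
    G=np.c_[-Y,-X,[0,0,-1]]
    print("t",s["t"],"tray",tray(T,[s["position"]]).round(4),"z",s["position"][2].round(4),"d",(R.T@d/.2).round(4),"tw",(Ro.from_matrix(R.T@G).as_rotvec()/2/np.pi).round(4),"F",s["force"].round(1),"q6",s["qpos"][5].round(2))
E
python3 -c "
from h import *
go(.075,.08,.2)"
```

```text
t 0.2 tray [[-0.0524  0.7719]] z 0.2559 d [-2.7    -2.2546  0.2811] tw [-1.000e-04 -1.000e-04 -3.603e-01] F [-0.3  0.8  0.9] q6 -0.05
```

```bash
sed -i 's/G=np.c_\[-Y,-X/G=np.c_[Y,X/; s/tool x=-tray y/tool x=+tray y, y=+tray x/' h.py
python3 -m pendant '{"delta_pos":[[0,0,0],[0,0,0],[0,0,0],[0,0,0],[0,0,0],[0,0,0],[0,0,0],[0,0,0],[0,0,0],[0,0,0]],"twist":[[0,0,0.0233],[0,0,0.0233],[0,0,0.0233],[0,0,0.0233],[0,0,0.0233],[0,0,0.0233],[0,0,0],[0,0,0],[0,0,0],[0,0,0]],"gripper":[12,12,12,12,12,12,12,12,12,12]}'
python3 -c "
from h import *
go(.075,.08,.12)"
```

```text
t: 1.2
position: [0.227, 0.6091, 0.2562]
tcp_rot: [0.0, 0.578, 0.816, -0.0]
force: [-0.2, 0.6, 0.2]
finger_gap: 0.117
grasp_force: 0.0
t 1.2 tray [[-0.0523  0.7721]] z 0.2562 d [-3.4615  0.6305  0.6814] tw [-0.      0.      0.0003] F [-0.2  0.6  0.2] q6 0.83
```

```bash
python3 -m pendant '{"delta_pos":[[-0.173,0.0315,0],[-0.173,0.0315,0],[-0.173,0.0315,0],[-0.173,0.0315,0],[-0.173,0.0315,0],[-0.173,0.0315,0],[-0.173,0.0315,0],[-0.173,0.0315,0],[-0.173,0.0315,0],[-0.173,0.0315,0]],"twist":[[0,0,0],[0,0,0],[0,0,0],[0,0,0],[0,0,0],[0,0,0],[0,0,0],[0,0,0],[0,0,0],[0,0,0]],"gripper":[12,12,12,12,12,12,12,12,12,12]}'
python3 -m pendant '{"delta_pos":[[-0.173,0.0315,0],[-0.173,0.0315,0],[-0.173,0.0315,0],[-0.173,0.0315,0],[-0.173,0.0315,0],[-0.173,0.0315,0],[-0.173,0.0315,0],[-0.173,0.0315,0],[-0.173,0.0315,0],[-0.173,0.0315,0]],"twist":[[0,0,0],[0,0,0],[0,0,0],[0,0,0],[0,0,0],[0,0,0],[0,0,0],[0,0,0],[0,0,0],[0,0,0]],"gripper":[12,12,12,12,12,12,12,12,12,12]}'
python3 -c "
from h import *
go(.074,.082,.075)"
```

```text
t: 2.2
position: [0.401, 0.3019, 0.2565]
tcp_rot: [0.0, 0.578, 0.816, 0.0]
force: [0.5, 1.2, -0.2]
finger_gap: 0.123
grasp_force: 0.0
t: 3.2
position: [0.5745, -0.0043, 0.2564]
tcp_rot: [0.0, 0.578, 0.816, 0.0]
force: [0.8, 0.9, 0.2]
finger_gap: 0.12
grasp_force: 0.0
t 3.2 tray [[0.0735 0.0785]] z 0.2564 d [0.0176 0.0025 0.9071] tw [0.     0.     0.0002] F [0.8 0.9 0.2] q6 -0.4
```

```bash
python3 -m pendant '{"delta_pos":[[0.018,0.002,0.15],[0,0,0.15],[0,0,0.15],[0,0,0.15],[0,0,0.12],[0,0,0.09],[0,0,0.06],[0,0,0.035],[0,0,0],[0,0,0]],"twist":[[0,0,0],[0,0,0],[0,0,0],[0,0,0],[0,0,0],[0,0,0],[0,0,0],[0,0,0],[0,0,0],[0,0,0]],"gripper":[12,12,12,12,12,12,12,12,12,12]}'
python3 - <<'E'
from h import *
import cv2
go(.074,.082,.06)
for n in("scene","wrist"):
    c=imaging.capture(n); im=c["color"][:,:,::-1]
    if n=="scene": im=im[120:290,200:400]
    cv2.imwrite(f"pics/{n}1.png",cv2.resize(im,None,fx=3.2 if n=="scene" else 1.2,fy=3.2 if n=="scene" else 1.2,interpolation=cv2.INTER_CUBIC))
E
```

```text
t: 4.2
position: [0.5735, 0.0007, 0.0759]
tcp_rot: [0.0, 0.579, 0.815, 0.0]
force: [-0.1, -0.6, -0.1]
finger_gap: 0.122
grasp_force: 0.0
t 4.2 tray [[0.0742 0.0835]] z 0.0759 d [-0.0075 -0.0009  0.0795] tw [ 0.0001  0.     -0.    ] F [-0.1 -0.6 -0.1] q6 -0.39
```

View pics/scene1.png

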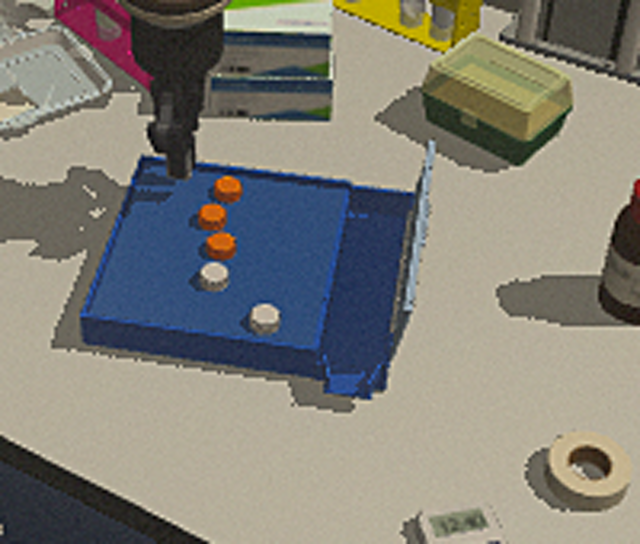

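The scene crop shows the shut fingertips at crop (180,178), above the deck behind the far orange cap. Next I check the tip length from this pixel.

```bash
python3 - <<'E'
from h import *
c=imaging.capture("scene"); p=env.get_state()["position"]
for d in(.02,.025,.03,.038): print(d,(proj(c,[p-[0,0,d]])-[200,120])*3.2)
E
python3 -m pendant '{"delta_pos":[[0,0,0.015],[0,0,0.015],[0,0,0],[0,0,0],[0,0,0],[0,0,0],[0,0,0],[0,0,0],[0,0,0],[0,0,0]],"twist":[[0,0,0],[0,0,0],[0,0,0],[0,0,0],[0,0,0],[0,0,0],[0,0,0],[0,0,0],[0,0,0],[0,0,0]],"gripper":[12,12,12,12,12,12,12,12,12,12]}'
```

```text
0.02 [[180.54513195 165.04959962]]
0.025 [[180.68252818 169.35397261]]
0.03 [[180.81919098 173.63536829]]
0.038 [[181.0363405  180.43826583]]
t: 5.35
position: [0.5731, 0.0007, 0.0693]
tcp_rot: [0.0, 0.579, 0.815, 0.0]
force: [0.2, -0.2, 0.1]
finger_gap: 0.121
grasp_force: 0.0
```

```bash
python3 -m pendant '{"delta_pos":[[0,0,0.01],[0,0,0.01],[0,0,0.01],[0,0,0],[0,0,0],[0,0,0],[0,0,0],[0,0,0],[0,0,0],[0,0,0]],"twist":[[0,0,0],[0,0,0],[0,0,0],[0,0,0],[0,0,0],[0,0,0],[0,0,0],[0,0,0],[0,0,0],[0,0,0]],"gripper":[12,12,12,12,12,12,12,12,12,12]}'
python3 -c "
from h import *
go(.075,.04,.06)"
```

```text
t: 6.35
position: [0.5731, 0.0007, 0.0633]
tcp_rot: [0.0, 0.579, 0.815, 0.0]
force: [-0.2, 0.1, 0.1]
finger_gap: 0.117
grasp_force: 0.0
t 6.35 tray [[0.0738 0.0836]] z 0.0633 d [-0.218   0.006   0.0167] tw [ 0.      0.     -0.0001] F [-0.2  0.1  0.1] q6 -0.39
```

```bash
python3 -m pendant '{"delta_pos":[[0,0.006,0.014],[-0.02,0,0],[-0.04,0,0],[-0.04,0,0],[-0.05,0,0],[-0.05,0,0],[-0.05,0,0],[-0.05,0,0],[-0.05,0,0],[-0.05,0,0]],"twist":[[0,0,0],[0,0,0],[0,0,0],[0,0,0],[0,0,0],[0,0,0],[0,0,0],[0,0,0],[0,0,0],[0,0,0]],"gripper":[12,12,12,12,12,12,12,12,12,12]}'
python3 - <<'E'
from h import *
import cv2
go(.075,-.067,.0605)
c=imaging.capture("scene"); im=c["color"][:,:,::-1][120:290,200:400]
cv2.imwrite("pics/scene2.png",cv2.resize(im,None,fx=3.2,fy=3.2,interpolation=cv2.INTER_CUBIC))
E
```

```text
t: 7.35
position: [0.6008, -0.0753, 0.0605]
tcp_rot: [-0.0, 0.579, 0.815, 0.0]
force: [-0.3, 0.5, 0.4]
finger_gap: 0.122
grasp_force: 0.0
t 7.35 tray [[0.0749 0.0027]] z 0.0605 d [-0.3486  0.0007 -0.    ] tw [-0.     -0.     -0.0001] F [-0.3  0.5  0.4] q6 -0.51
```

View pics/scene2.png

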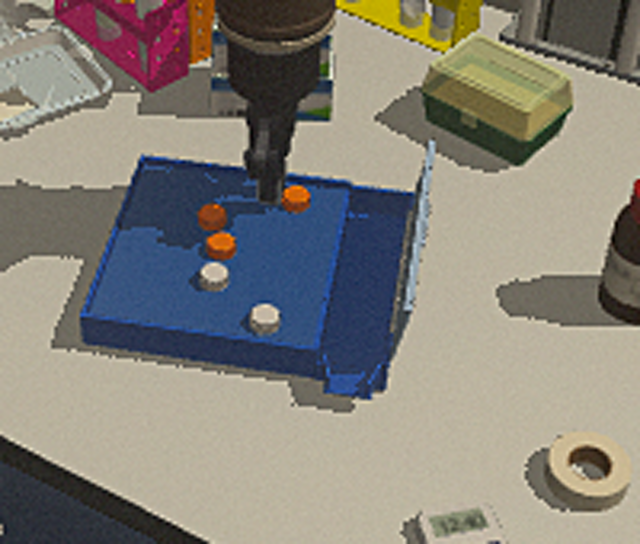

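The cap, at crop (297,198), rides nicely in front of the fingers. I'll push on over the edge, then raise.

```bash
python3 -m pendant '{"delta_pos":[[-0.05,0,0],[-0.05,0,0],[-0.05,0,0],[-0.05,0,0],[-0.05,0,0],[-0.05,0,0],[-0.05,0,0],[0,0,0],[0.1,0,-0.1],[0,0,-0.15]],"twist":[[0,0,0],[0,0,0],[0,0,0],[0,0,0],[0,0,0],[0,0,0],[0,0,0],[0,0,0],[0,0,0],[0,0,0]],"gripper":[12,12,12,12,12,12,12,12,12,12]}'
python3 -c "
from h import *
go(.037,.086,.0605)"
```

```text
t: 8.4
position: [0.6147, -0.1198, 0.1092]
tcp_rot: [-0.002, 0.579, 0.815, -0.001]
force: [0.3, -0.5, 0.8]
finger_gap: 0.118
grasp_force: 0.0
t 8.4 tray [[ 0.0733 -0.0439]] z 0.1092 d [ 0.6485 -0.1808  0.2461] tw [-0.0006 -0.0005 -0.    ] F [ 0.3 -0.5  0.8] q6 -0.58
```

```bash
python3 -m pendant '{"delta_pos":[[0.11,-0.031,0],[0.11,-0.031,0],[0.11,-0.031,0],[0.11,-0.031,0],[0.11,-0.031,0],[0.11,-0.031,0],[0,0,0],[0,0,0.1],[0,0,0],[0,0,0]],"twist":[[0,0,0],[0,0,0],[0,0,0],[0,0,0],[0,0,0],[0,0,0],[0,0,0],[0,0,0],[0,0,0],[0,0,0]],"gripper":[12,12,12,12,12,12,12,12,12,12]}'
python3 - <<'E'
from h import *
import cv2
go(.037,-.067,.0605)
c=imaging.capture("scene"); im=c["color"][:,:,::-1][120:290,200:400]
cv2.imwrite("pics/scene3.png",cv2.resize(im,None,fx=3.2,fy=3.2,interpolation=cv2.INTER_CUBIC))
E
```

```text
t: 9.4
position: [0.5384, -0.0095, 0.0905]
tcp_rot: [-0.0, 0.579, 0.815, -0.0]
force: [-0.5, -0.5, 0.3]
finger_gap: 0.118
grasp_force: 0.0
t 9.4 tray [[0.0377 0.0855]] z 0.0905 d [-0.7625 -0.0027  0.1496] tw [-0.0001 -0.0001 -0.0001] F [-0.5 -0.5  0.3] q6 -0.41
```

View pics/scene3.png

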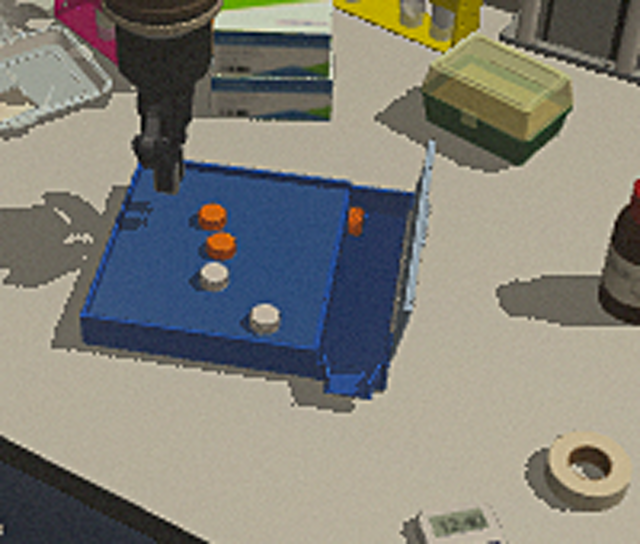

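Orange 1 is in the trough, at crop (355,220). Now I sweep orange 2.

```bash
python3 -m pendant '{"delta_pos":[[0,-0.002,0.1],[0,0,0.05],[0,0,0],[-0.03,0,0],[-0.05,0,0],[-0.05,0,0],[-0.05,0,0],[-0.05,0,0],[-0.05,0,0],[-0.05,0,0]],"twist":[[0,0,0],[0,0,0],[0,0,0],[0,0,0],[0,0,0],[0,0,0],[0,0,0],[0,0,0],[0,0,0],[0,0,0]],"gripper":[12,12,12,12,12,12,12,12,12,12]}'
python3 -m pendant '{"delta_pos":[[-0.05,0,0],[-0.05,0,0],[-0.05,0,0],[-0.05,0,0],[-0.05,0,0],[-0.05,0,0],[-0.05,0,0],[-0.05,0,0],[-0.03,0,0],[0,0,0]],"twist":[[0,0,0],[0,0,0],[0,0,0],[0,0,0],[0,0,0],[0,0,0],[0,0,0],[0,0,0],[0,0,0],[0,0,0]],"gripper":[12,12,12,12,12,12,12,12,12,12]}'
python3 -c "
from h import *
go(.003,.071,.1105)"
```

```text
t: 10.45
position: [0.5601, -0.0727, 0.0605]
tcp_rot: [0.0, 0.579, 0.815, 0.0]
force: [-0.2, 0.5, -0.3]
finger_gap: 0.12
grasp_force: 0.1
t: 11.45
position: [0.5884, -0.1538, 0.0605]
tcp_rot: [0.0, 0.579, 0.815, 0.0]
force: [0.6, 0.5, -0.3]
finger_gap: 0.119
grasp_force: 0.0
t 11.45 tray [[ 0.0373 -0.0673]] z 0.0605 d [ 0.6911 -0.1725 -0.2502] tw [ 0.      0.     -0.0002] F [ 0.6  0.5 -0.3] q6 -0.64
```

```bash
python3 -m pendant '{"delta_pos":[[0.05,0,-0.1],[0.05,0,-0.1],[0.1,-0.03,-0.05],[0.1,-0.03,0],[0.1,-0.03,0],[0.1,-0.03,0],[0.1,-0.03,0],[0.09,-0.02,0],[0,0,0],[0,0,0]],"twist":[[0,0,0],[0,0,0],[0,0,0],[0,0,0],[0,0,0],[0,0,0],[0,0,0],[0,0,0],[0,0,0],[0,0,0]],"gripper":[12,12,12,12,12,12,12,12,12,12]}'
python3 - <<'E'
from h import *
import cv2
go(.004,-.067,.0605)
c=imaging.capture("scene"); im=c["color"][:,:,::-1][120:290,200:400]
cv2.imwrite("pics/scene4.png",cv2.resize(im,None,fx=3.2,fy=3.2,interpolation=cv2.INTER_CUBIC))
E
```

```text
t: 12.45
position: [0.5108, -0.0334, 0.1106]
tcp_rot: [0.0, 0.579, 0.816, 0.0]
force: [0.5, -0.1, -0.4]
finger_gap: 0.12
grasp_force: 0.0
t 12.45 tray [[0.0037 0.0719]] z 0.1106 d [-0.6947  0.001   0.2509] tw [0.0001 0.     0.0001] F [ 0.5 -0.1 -0.4] q6 -0.46
```

View pics/scene4.png

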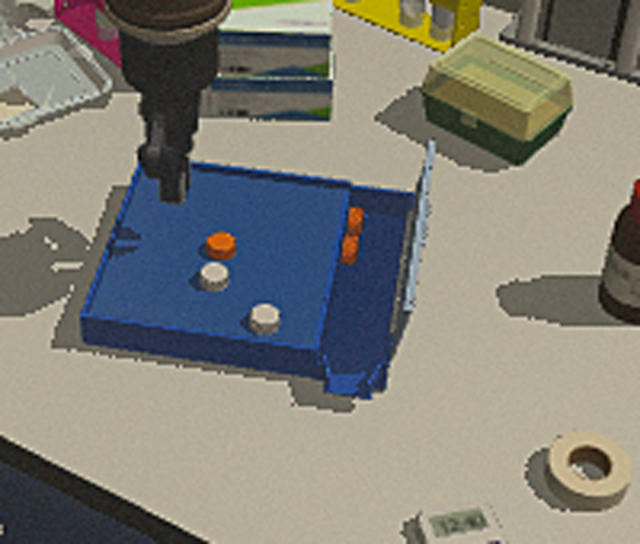

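Oranges 1 and 2 are in the trough, at crop (355,220) and (349,249). Now I sweep orange 3.

```bash
python3 -m pendant '{"delta_pos":[[0,0,0.1],[0,0,0.1],[0,0,0.05],[0,0,0],[-0.03,0,0],[-0.05,0,0],[-0.05,0,0],[-0.05,0,0],[-0.05,0,0],[-0.05,0,0]],"twist":[[0,0,0],[0,0,0],[0,0,0],[0,0,0],[0,0,0],[0,0,0],[0,0,0],[0,0,0],[0,0,0],[0,0,0]],"gripper":[12,12,12,12,12,12,12,12,12,12]}'
python3 -m pendant '{"delta_pos":[[-0.05,0,0],[-0.05,0,0],[-0.05,0,0],[-0.05,0,0],[-0.05,0,0],[-0.05,0,0],[-0.05,0,0],[-0.05,0,0],[-0.015,0,0],[0,0,0]],"twist":[[0,0,0],[0,0,0],[0,0,0],[0,0,0],[0,0,0],[0,0,0],[0,0,0],[0,0,0],[0,0,0],[0,0,0]],"gripper":[12,12,12,12,12,12,12,12,12,12]}'
python3 -m pendant '{"delta_pos":[[0.05,0,-0.1],[0.05,0,-0.1],[0.1,0,-0.15],[0.1,0,-0.15],[0.1,0,-0.1],[0.1,0,0],[0,0,0],[0,0,0],[0,0,0],[0,0,0]],"twist":[[0,0,0],[0,0,0],[0,0,0],[0,0,0],[0,0,0],[0,0,0],[0,0,0],[0,0,0],[0,0,0],[0,0,0]],"gripper":[0,0,0,0,0,0,0,0,0,0]}'
python3 - <<'E'
from h import *
import cv2
go(.0,-.16,.18)
a=imaging.capture("scene")["color"][150:250,280:345,::-1]; c=imaging.capture("top"); b=c["color"][130:240,215:340,::-1]
a=cv2.resize(a,(364,560),interpolation=cv2.INTER_CUBIC); b=cv2.resize(b,None,fx=3.4,fy=3.4,interpolation=cv2.INTER_CUBIC); 
o=np.zeros((560,795,3),np.uint8); o[:,:364]=a; o[:b.shape[0],368:368+b.shape[1]]=cv2.convertScaleAbs(b,alpha=1.4)
cv2.imwrite("pics/s5.png",o)
hsv=cv2.cvtColor(np.ascontiguousarray(c["color"]),cv2.COLOR_RGB2HSV)
m=((hsv[...,0]<20)&(hsv[...,1]>130)&(hsv[...,2]>60)); m[:130]=0;m[240:]=0;m[:,:225]=0;m[:,340:]=0
n,l,s,ce=cv2.connectedComponentsWithStats(m.astype(np.uint8))
print(s[1:,4],tray(T,back(c,ce[1:],.018)).round(4))
E
```

```text
t: 13.5
position: [0.5293, -0.0878, 0.0607]
tcp_rot: [0.0, 0.579, 0.815, 0.0]
force: [-0.9, 0.6, 0.9]
finger_gap: 0.12
grasp_force: 0.1
t: 14.5
position: [0.5564, -0.1655, 0.0604]
tcp_rot: [0.0, 0.579, 0.815, 0.0]
force: [0.9, 0.5, 0.3]
finger_gap: 0.119
grasp_force: 0.0
t: 15.5
position: [0.5235, -0.0711, 0.1801]
tcp_rot: [-0.0, 0.579, 0.815, -0.0]
force: [1.0, -0.0, 0.9]
finger_gap: 0.004
grasp_force: 0.0
t 15.5 tray [[0.0032 0.0322]] z 0.1801 d [-9.609e-01 -1.520e-02  3.000e-04] tw [-0.0001 -0.     -0.0002] F [ 1.  -0.   0.9] q6 -0.53
[] []
```

View pics/s5.png

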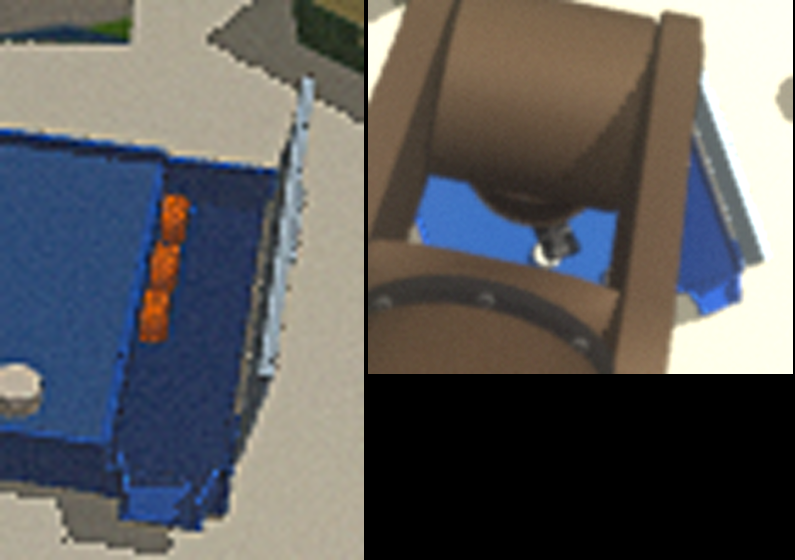

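All three oranges are in the trough: scene half (172,215), (165,265), (154,315). The cover is still open. I check the amber bottle clearance, then go over the cover to its outer side.

```bash
python3 -c "
from h import *
c=imaging.capture('top'); print(tray(T,back(c,[[365,148],[381,211]],0)))"
python3 -m pendant '{"delta_pos":[[-0.1,-0.02,0],[-0.12,-0.02,0],[-0.12,-0.02,0],[-0.12,-0.02,0],[-0.12,-0.02,0],[-0.12,-0.02,0],[-0.12,-0.02,0],[-0.12,-0.02,0],[-0.12,0,0],[-0.05,0,0]],"twist":[[0,0,0],[0,0,0],[0,0,0],[0,0,0],[0,0,0],[0,0,0],[0,0,0],[0,0,0],[0,0,0],[0,0,0]],"gripper":[0,0,0,0,0,0,0,0,0,0]}'
python3 -c "
from h import *
go(-.03,-.18,.105)"
```

```text
[[ 0.03468993 -0.29948173]
 [-0.15743977 -0.27944006]]
t: 16.65
position: [0.5667, -0.2929, 0.1803]
tcp_rot: [0.0, 0.58, 0.815, -0.0]
force: [0.7, 0.4, -0.0]
finger_gap: 0.0
grasp_force: 0.0
t 16.65 tray [[-0.0291 -0.1915]] z 0.1803 d [ 0.0576 -0.0047  0.3764] tw [ 0.      0.0001 -0.0003] F [ 0.7  0.4 -0. ] q6 -0.86
```

```bash
python3 -m pendant '{"delta_pos":[[0,0,0.09],[0,0,0.09],[0,0,0.09],[0,0,0.09],[0.05,0,0],[0.05,0,0],[0.05,0,0],[0.05,0,0],[0.05,0,0],[0,0,0]],"twist":[[0,0,0],[0,0,0],[0,0,0],[0,0,0],[0,0,0],[0,0,0],[0,0,0],[0,0,0],[0,0,0],[0,0,0]],"gripper":[0,0,0,0,0,0,0,0,0,0]}'
python3 -m pendant '{"delta_pos":[[0.037,0,-0.01],[0.037,0,-0.009],[0.036,0,0.01],[0.036,0,0.01],[0.032,0,0.02],[0.032,0,0.02],[0.025,0,0.028],[0.025,0,0.028],[0,0,0],[0,0,0]],"twist":[[0,0,0],[0,0,0],[0,0,0],[0,0,0],[0,0,0],[0,0,0],[0,0,0],[0,0,0],[0,0,0],[0,0,0]],"gripper":[0,0,0,0,0,0,0,0,0,0]}'
python3 - <<'E'
from h import *
import cv2
go(-.03,-.082,.064)
im=imaging.capture("scene")["color"][:,:,::-1][120:290,200:400]
cv2.imwrite("pics/scene6.png",cv2.resize(im,None,fx=3.2,fy=3.2,interpolation=cv2.INTER_CUBIC))
E
```

```text
t: 17.65
position: [0.5495, -0.2422, 0.109]
tcp_rot: [-0.0, 0.579, 0.816, 0.0]
force: [0.2, -1.0, 0.1]
finger_gap: -0.003
grasp_force: 0.0
t: 18.65
position: [0.5326, -0.1944, 0.0889]
tcp_rot: [-0.0, 0.579, 0.815, -0.0]
force: [-0.1, 0.3, 0.8]
finger_gap: -0.0
grasp_force: 0.0
t 18.65 tray [[-0.0287 -0.0872]] z 0.0889 d [ 0.0262 -0.0063  0.1243] tw [-0.0001 -0.     -0.0001] F [-0.1  0.3  0.8] q6 -0.74
```

View pics/scene6.png

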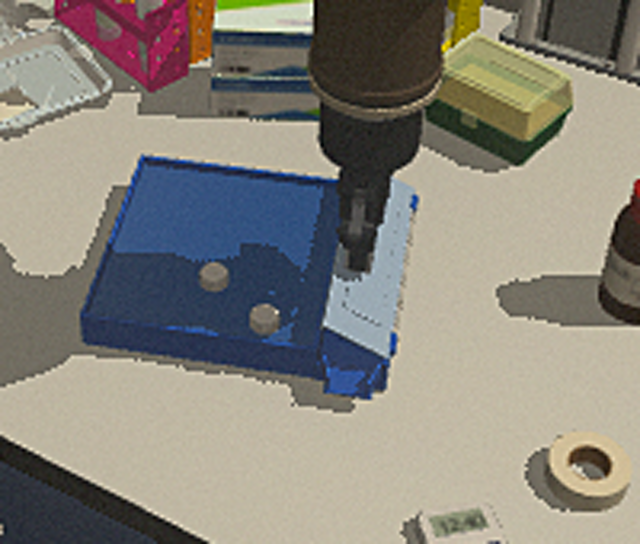

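The cover follows the fingers, with its free edge at crop (330,290), still slightly raised. Now I press it down.

```bash
python3 -m pendant '{"delta_pos":[[0.012,0,0.025],[0.008,0,0.025],[0.006,0,0.025],[0,0,0.02],[0,0,0.015],[0,0,0.007],[0,0,0.005],[0,0,0],[0,0,0],[0,0,0]],"twist":[[0,0,0],[0,0,0],[0,0,0],[0,0,0],[0,0,0],[0,0,0],[0,0,0],[0,0,0],[0,0,0],[0,0,0]],"gripper":[0,0,0,0,0,0,0,0,0,0]}'
```

```text
t: 19.7
position: [0.5311, -0.1896, 0.0648]
tcp_rot: [0.0, 0.579, 0.815, 0.0]
force: [0.4, 0.4, -0.1]
finger_gap: -0.0
grasp_force: 0.0
```

```bash
for i in 1 ; do python3 -m pendant '{"delta_pos":[[0,0,0.005],[0,0,0],[0,0,0],[0,0,0],[0,0,0],[0,0,0],[0,0,0],[0,0,0],[0,0,0],[0,0,0]],"twist":[[0,0,0],[0,0,0],[0,0,0],[0,0,0],[0,0,0],[0,0,0],[0,0,0],[0,0,0],[0,0,0],[0,0,0]],"gripper":[0,0,0,0,0,0,0,0,0,0]}' | grep -E "pos|force"; done
python3 -m pendant '{"delta_pos":[[0,0,0.005],[0,0,0],[0,0,0],[0,0,0],[0,0,0],[0,0,0],[0,0,0],[0,0,0],[0,0,0],[0,0,0]],"twist":[[0,0,0],[0,0,0],[0,0,0],[0,0,0],[0,0,0],[0,0,0],[0,0,0],[0,0,0],[0,0,0],[0,0,0]],"gripper":[0,0,0,0,0,0,0,0,0,0]}' | grep -E "pos|force"
```

```text
position: [0.5311, -0.1896, 0.064]
force: [-0.7, 0.3, 5.7]
grasp_force: 2.7
position: [0.5312, -0.1897, 0.0637]
force: [-4.1, 1.0, 21.4]
grasp_force: 10.7
```

Contact at tip height 39 mm with 21 N means the cover is shut. I retreat and verify.

```bash
python3 -m pendant '{"delta_pos":[[0,0,-0.02],[0,0,-0.1],[0,0,-0.15],[0,0,-0.15],[0,0,-0.15],[0,0,-0.15],[0,0,0],[0,0,0],[0,0,0],[0,0,0]],"twist":[[0,0,0],[0,0,0],[0,0,0],[0,0,0],[0,0,0],[0,0,0],[0,0,0],[0,0,0],[0,0,0],[0,0,0]],"gripper":[0,0,0,0,0,0,0,0,0,0]}'
python3 - <<'E'
from h import *
import cv2
c=imaging.capture("scene");im=c["color"][:,:,::-1][120:290,200:400]
cv2.imwrite("pics/scene7.png",cv2.resize(im,None,fx=3.2,fy=3.2,interpolation=cv2.INTER_CUBIC))
for a in(0,.07,.2):
  C,S=np.cos(a),np.sin(a)
  print(a,((proj(c,w(T,[[x,-.121+.058*C-.003*S,.036+.058*S+.003*C] for x in(.103,-.103)]))-[200,120])*3.2).round(1).tolist())
E
```

```text
t: 22.7
position: [0.5304, -0.1893, 0.2056]
tcp_rot: [-0.001, 0.579, 0.815, -0.0]
force: [0.4, 0.3, 0.9]
finger_gap: -0.001
grasp_force: 0.0
0 [[348.6, 180.3], [312.1, 348.7]]
0.07 [[349.2, 176.9], [312.7, 345.2]]
0.2 [[351.3, 170.7], [314.9, 339.0]]
```

View pics/scene7.png

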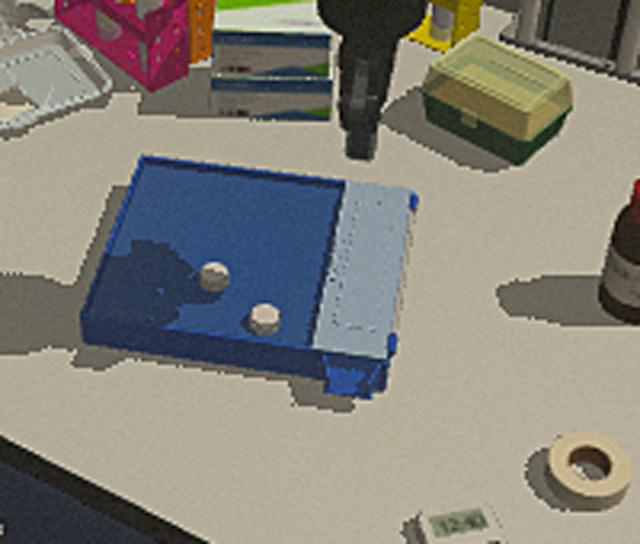

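The cover lies flat, with its edge corners at crop (345,181) and (313,347) as predicted for shut. The whites sit undisturbed at (213,276) and (264,318).

```bash
python3 -c "
from workcell import env
print(env.sign_off())"
```

```text
the job is handed in; nothing more can be done
None
```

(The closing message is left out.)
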